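Index the cylinder-head carriage to its next station

ROBOT

A 6-joint arm with a two-finger parallel gripper is mounted at the origin on the work surface. World frame = base frame: x ahead of the robot, y to its left, z up, the work surface at z = 0. Lengths are in m, angles in rad, forces in N, time in s.
With the tool pointing down it reaches from about 0.325 to 0.75 m from the base axis. Payload 7.6 kg.
Tool frame: the origin (TCP) lies midway between the tips of the shut fingers; the grasp point (between the pads) lies ctrl.grasp_offset behind it (ctrl.grasp_offset is the distance from the TCP to the grasp point, in m); z points along the fingers, y is the line along which they close (so a half turn about z gives the same grasp; the last joint's range is limited). The gripper opens to 85 mm and grips with 20 to 120 N. Pads are 22 mm wide; open, the fingers measure 114 mm over their backs; the gripper's body (76 mm by 85 mm) begins 54 mm behind the grasp point. The pads swing forward as they close: fully open they stand 13 mm farther back than shut.
Start: joints at [-1.189, 0.052, 1.401, -0, 1.689, -0.07], TCP at [0.229, -0.472, 0.201] pointing down, gripper open.
Joint ranges: [-2.9, 2.9], [-0.91, 2.17], [0.12, 2.37], [-1.06, 4.2], [0.26, 2.73], [-2.93, 2.93]. Speed limits (rad/s): [2.57, 2.57, 3.01, 3.14, 3.14, 3.14].

INTERFACE

Orientations are given as a unit quaternion [x, y, z, w].
In Python, from bench import sensors, vision, ctrl gives the robot as it stands.
- The arm moves only by the tool send_rows, never from a script. Its argument "steps" is a list of rows, each a list of 7 numbers: the turn, a rotation vector about the tool's x, y, z normalised to -1 to 1, where 1 is 180 degrees, then the shift along the tool's x, y, z normalised to -1 to 1, where 1 is 0.12 m, then the opening, from 0 (shut) to 1 (fully open). A call has exactly 5 rows; each row is the pose to reach, as a shift and turn from the pose commanded when the call began, along the tool's axes at that moment, turning the shorter way round; what a row does not reach only later rows make up. A row lasts 1/8 s, in which the tool goes at most 62.5 mm and 10.7 degrees, less where a joint would pass 70% of its speed; a pose out of reach is approached as far as the arm can. A call with a number of a shift or a turn outside -1 to 1 is refused whole. A call with a gripper value outside its range is refused whole. The fingers move at their own pace and stop on an object; "newtons" is the grip in N (left out, the last holds). Time passes only in rows, so rows that repeat a pose let the fingers close, or fill a call up. It gives the time, the measured TCP pose, the force, the opening and the grip force at its end, in the units of the state.
- sensors.observe(): the state, without advancing time (a new reading comes with each control period).
- vision.capture(name): name is "scene" or "top" or "wrist"; returns a dict with "img" (384x512x3 uint8, red, green, blue), "range_z" (384x512 float32, m along the optical axis (not along the pixel's ray), 0 where there is no reading), "fovy" (degrees; the focal length in pixels is half the picture's height over the tangent of half this angle, whatever the lens; pixels are square), "cx", "cy" (the principal point, pixels), "R" (3x3) and "t" (3): a world point X has camera coordinates R X + t. Camera axes: x right, y down, z forward; pixel columns grow to the right and rows downward; lengths in m; the calibration is good to about 2 mm. A picture is of the moment at which its call begins.
- ctrl.job_done(): hands the job in; it is judged then, once.
The state is a dict: "t": time; "joint_pos": joint angles; "qd": joint speeds; "tau": joint torques, N m; "position": TCP position; "ee_rot": TCP orientation; "ft_force": force on the tool from outside, world axes, zero at the start; "wrist_torque": the same for the moment, N m; "opening": finger opening in m; "gripper_force": force on a finger pad.
Only numpy, scipy, OpenCV 4.12 (cv2) and the standard library are available. Lean on these libraries where they do the work, as an engineer would, in place of code of your own. Each camera call takes 0.05 s, during which the arm holds its last target. There are 200 camera calls.

TASK

The blue cylinder-head carriage was left between stations, and a spanner is lying across its rails. Put the spanner flat in the yellow tool tray, then push the carriage gently towards the side with the green marker until it clicks into the first station on that side, not past it, and only then throw the carriage's red lever fully over to the other side (away from the robot) to lock it. Leave the can, jar and hammer where they are.

Things in the scene. Friction and masses are not known exactly. Their poses are not given: they have to be found in the camera images.
- base: Fixed indexing slide: green foot 160 x 560 x 12 mm, two steel rails along its y (22 mm wide, centred at its x = -60 and +60 mm, tops 50 mm above the bench), green end stops 68 mm high at y = -274 and +274 mm. Origin: centre of the underside, on the bench. Its y axis runs along the rails; its x axis points across them, away from the robot (yaw within 0.12 rad)
- station_plus (a point): First station on the base's +y side: where the carriage's centre comes, at base y = +110 mm, rail-top height. Yellow stripes on the rails mark the four stations (y = -200, -110, 110, 200 mm). A sprung ball under the carriage drops between two bars: it meets the first bar 20 mm short of the station; getting in or out takes about 10 to 15 N; from 5 mm the detent pulls it in and holds it within 1 mm
- station_minus (a point): First station on the base's -y side, at base y = -110 mm; the same
- carriage (a joint): Position in m of the blue carriage (about 1 kg with all it carries) along the base's y axis: 0 = middle of the slide; stations at -0.20, -0.11, 0.11, 0.20. Starts between -0.035 and 0.035; drags about 0.6 N between stations. Plate 150 (across) x 110 mm, 52 to 68 mm above the bench, a white pointer mid-way on each long side; finned aluminium head on its far half, 56 x 84 mm, top 117 mm
- push_minus (a point): Middle of the outer face of the carriage's upright end plate (10 mm thick) on the base's -y end, 89 mm above the bench; push here to move it towards +y of the base. The face is 110 mm across and runs from 52 to 112 mm above the bench
- push_plus (a point): The same on the +y end; push here to move the carriage towards -y of the base
- lock (a joint): Angle in rad of the red lock lever that stands on the near half of the carriage, 42 mm nearer the robot than the carriage's centre. 0 = leaning towards the robot (unlocked), 1.0 = leaning away from it (locked); it swings across the rails, starts at 0 to 0.1 and stays where it is left (light friction)
- lock_tip (a point): Tip of the red lever, the centre of its red ball (26 mm in diameter), 60 mm from the hinge. The hinge lies 90 mm above the bench, so the ball's centre is 143 to 150 mm above it; it travels 58 mm straight away from the robot across the rails
- green_marker: Fixed post beyond the far side of the slide with a green head 40 mm in diameter, 83 mm high, origin at its foot; about 135 mm ahead of the slide's centre line and 138 mm to one side of its middle. The carriage is to go towards this side (+y or -y of the base)
- red_marker: The same post with a red head, on the other side; the carriage is not to go this way
- spanner: Loose steel ring spanner with a red inlay, 170 mm long, 0.22 kg: shaft 18 mm wide, 10 mm thick, between round ends 34 mm in diameter. Origin: centre of the underside; x along its length. It starts lying across both rails (underside 50 mm above the bench) on the green side, in the carriage's way
- tray: Fixed yellow open tool tray 110 (x) x 240 (y) x 28 mm high, walls 4 mm, floor 4 mm thick. Origin: centre of the underside; its y axis is its long direction, about parallel to the world's y
- cleaner: Bystander: black and blue can of cleaner with a pale top, 64 mm in diameter, 190 mm high, origin at the centre of its foot
- jar: Bystander: amber jar with a white lid, 68 mm in diameter, 85 mm high, origin at the centre of its foot
- hammer: Bystander: hammer lying on the bench, about 260 mm long along its x, origin under its middle
Things that resemble listed ones, but are neither listed nor needed, are in the scene too. There is more than one size of the spanner; the job needs the middle-sized. Of the things shaped like the green_marker, the green one is meant.

How it is judged:
By the outcome, as a careful person would: the job done as asked, in the order asked, and still so for the second after the job is handed in, with the robot touching nothing.
It also fails if it takes over 64 s, if anything falls off the work surface, if the arm or the gripper's body presses on something with over 40 N, if the wrist force passes 120 N, or if a joint passes its speed limit or range.

## Working session

There is one attempt and no reset: what is moved stays moved. The work goes in short steps, Python scripts to look and compute and a tool call to move; the robot and the scene stay as the last step left them, time stands still between calls to the robot, and variables do not carry over. Pictures are saved under pics/ and viewed, at most 10 in all, crops included, and the job is handed in when it is done.

Besides the shell and the picture viewer there is one more tool, called after ">>>" by a JSON object that holds its "op" and its "data", one argument or row to a line. send_rows: Moves the arm, as the interface text tells. Its arguments: {"type":"object","properties":{"steps":{"type":"array","items":{"type":"array","items":{"type":"number"}}},"newtons":{"type":"number"}},"required":["steps"]}

```bash
ls; mkdir -p pics; cat > h.py <<'E'
import numpy as np,cv2
from bench import sensors,vision,ctrl
def cap(n):
    c=vision.capture(n); c['f']=c['img'].shape[0]/2/np.tan(np.radians(c['fovy'])/2); return c
def cloud(c):
    z=c['range_z']; v,u=np.mgrid[:z.shape[0],:z.shape[1]]
    P=np.stack([(u-c['cx'])/c['f']*z,(v-c['cy'])/c['f']*z,z],-1)
    return (P-c['t'])@c['R']
def ray(c,u,v,h):
    d=np.array([(u-c['cx'])/c['f'],(v-c['cy'])/c['f'],1])@c['R']; o=-c['R'].T@c['t']
    return o+d*(h-o[2])/d[2]
def save(c,n): cv2.imwrite('pics/'+n,cv2.cvtColor(c['img'],cv2.COLOR_RGB2BGR))
E
python3 - <<'E'
from h import *
a=cap('top');b=cap('scene');save(a,'top.png');save(b,'scene.png')
for c in(a,b): print(c['f'],c['cx'],c['cy'],(-c['R'].T@c['t']).round(3),c['R'].round(2).tolist(),(c['range_z']>0).mean())
print(sensors.observe(),ctrl.grasp_offset)
E
```

```text
pics
460.42078960347004 255.18433451831532 188.99901195959396 [ 0.306 -0.036  1.38 ] [[0.02, -1.0, -0.0], [-0.98, -0.02, -0.2], [0.2, 0.01, -0.98]] 0.996185302734375
484.5127931019938 254.18495585194682 187.4388324102306 [1.212 0.329 1.245] [[-0.48, 0.87, 0.01], [0.73, 0.41, -0.55], [-0.48, -0.26, -0.84]] 0.9960479736328125
{'t': 0.1, 'joint_pos': array([-1.18929482e+00,  5.27943952e-02,  1.40161297e+00, -2.12812195e-05,
        1.68862081e+00, -7.02797958e-02]), 'qd': array([-0.0001537 , -0.00102767, -0.00247022, -0.00039634,  0.00045339,
        0.00050307]), 'tau': array([ 1.15279414e-03, -3.82584286e+01, -3.60985208e+01, -3.82514645e-05,
        4.77577880e-03,  1.40941243e-06]), 'position': array([ 0.22910542, -0.4720226 ,  0.19995106]), 'ee_rot': array([ 9.74595037e-01,  2.23973208e-01, -1.21681018e-04, -7.07449159e-04]), 'ft_force': array([ 0.72433909, -0.44806153,  0.02602182]), 'wrist_torque': array([ 0.01725526, -0.00566894,  0.02698928]), 'gripper_force': 0.0, 'opening': 0.08560505148691504} 0.0187
```

View pics/top.png

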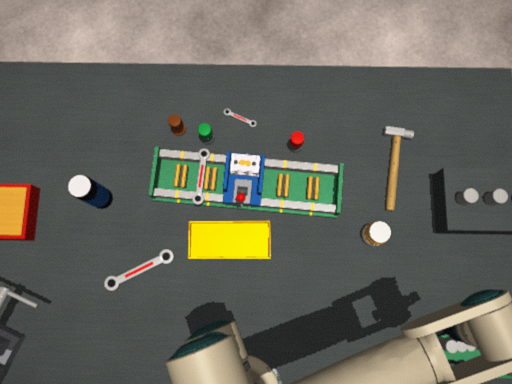

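View pics/scene.png

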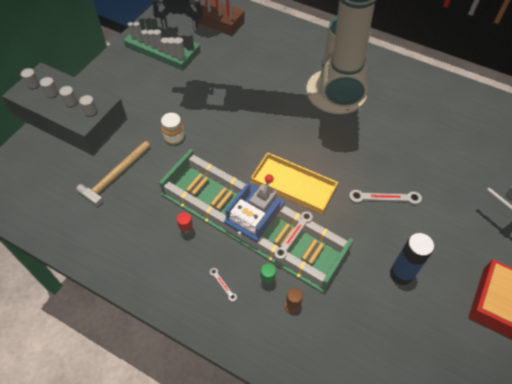

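The top view shows the slide at (247,182), with the green head at (205,131) on the left (+y). The middle spanner lies across the rails at (202,177), the tray is at (230,240) and the lever ball at (241,198). The scene view agrees.

```bash
cat > m.py <<'E'
from h import *
def meas():
  for n in('top','scene'):
    c=cap(n);P=cloud(c);I=c['img'];hsv=cv2.cvtColor(I,cv2.COLOR_RGB2HSV);H,S,V=[hsv[...,i].astype(int) for i in range(3)]
    x,y,z=P[...,0],P[...,1],P[...,2]
    roi=(abs(y+.0)<.35)&(x>.3)&(x<.62)
    g=roi&(H>45)&(H<85)&(S>90)
    es=g&(z>.058)&(z<.075)&(x<.56)
    k,l,st,ce=cv2.connectedComponentsWithStats(es.astype(np.uint8))
    for i in range(1,k):
        if st[i,4]>15:
            q=P[l==i];print(n,'green hi',st[i,4],q.mean(0).round(4),q.min(0).round(3),q.max(0).round(3))
    fg=roi&g&(z>.004)&(z<.02); print(' foot rect',cv2.minAreaRect(P[fg][:,:2].astype(np.float32)))
    ylw=(H>22)&(H<34)&(S>120)&(V>120)
    k,l,st,ce=cv2.connectedComponentsWithStats(ylw.astype(np.uint8)); i=1+st[1:,4].argmax(); q=P[l==i]
    print(' tray',cv2.minAreaRect(q[:,:2].astype(np.float32)),np.percentile(q[:,2],[5,50,95]).round(3))
    red=((H<8)|(H>172))&(S>120)&(V>80)&roi
    k,l,st,ce=cv2.connectedComponentsWithStats(red.astype(np.uint8))
    for i in range(1,k):
        if st[i,4]>8:
            q=P[l==i];w=cv2.minAreaRect(q[:,:2].astype(np.float32));print(' red',st[i,4],q.mean(0).round(4),'maxz',q[:,2].max().round(3),w, 'ray@.06',ray(c,*ce[i],.06).round(4)[:2])
    blue=roi&(H>100)&(H<125)&(S>120)&(x<.6)
    q=P[blue];print(' blue',q.mean(0).round(4)); 
    e=q[(q[:,2]>.1)&(q[:,2]<.118)]; 
    if len(e): print(' endplates top',cv2.minAreaRect(e[:,:2].astype(np.float32)))
    r=roi&(S<50)&(V>110)&(z>.044)&(z<.056); q=P[r]; print(' rails z',q[:,2].mean().round(4),cv2.minAreaRect(q[:,:2].astype(np.float32)))
if __name__=='__main__': meas()
E
python3 m.py
```

```text
top green hi 75 [ 0.5362 -0.2696  0.0693] [ 0.511 -0.277  0.059] [ 0.559 -0.262  0.075]
 foot rect ((0.5656293630599976, 0.011376678943634033), (0.5715782046318054, 0.11329871416091919), 89.35538482666016)
 tray ((0.3956471085548401, 0.048065394163131714), (0.18132835626602173, 0.24554988741874695), 1.0154954195022583) [0.001 0.006 0.028]
 red 26 [0.6009 0.1348 0.0624] maxz 0.067 ((0.6005375385284424, 0.13497446477413177), (0.004666416440159082, 0.036967530846595764), 86.10108184814453) ray@.06 [0.6014 0.1351]
 red 69 [0.536  0.0119 0.1491] maxz 0.161 ((0.535825788974762, 0.013883065432310104), (0.025235844776034355, 0.021149348467588425), 84.68697357177734) ray@.06 [0.5526 0.0153]
 red 81 [0.3406 0.3046 0.0311] maxz 1.38 ((0.3358244299888611, 0.15515702962875366), (0.38374653458595276, 0.04673844203352928), 88.2051010131836) ray@.06 [0.3401 0.297 ]
 blue [0.5643 0.0081 0.0859]
 endplates top ((0.5829311013221741, 0.007913574576377869), (0.10913319140672684, 0.03989291191101074), 85.57134246826172)
 rails z 0.051 ((0.5508604049682617, 0.004134625196456909), (0.5341593623161316, 0.066
[... 297 characters left out ...]
 (0.015854010358452797, 0.016786767169833183), 25.878969192504883) ray@.06 [ 0.4817 -0.0149]
 red 58 [0.3374 0.3079 0.0133] maxz 0.019 ((0.3373681604862213, 0.30663320422172546), (0.009699109941720963, 0.08212979137897491), 24.822105407714844) ray@.06 [0.3706 0.3087]
 red 22 [0.5997 0.1324 0.0605] maxz 0.066 ((0.5989017486572266, 0.13223718106746674), (0.00451437896117568, 0.04049805924296379), 84.30850219726562) ray@.06 [0.5995 0.1323]
 blue [nan nan nan]
 rails z 0.0497 ((0.5541528463363647, 0.0004814565181732178), (0.5340918302536011, 0.07697674632072449), 81.94842529296875)m.py:23: RuntimeWarning: Mean of empty slice.
  q=P[blue];print(' blue',q.mean(0).round(4));
  ret = um.true_divide(
```

```bash
cat > m2.py <<'E'
from h import *
for n in('top','scene'):
    c=cap(n);P=cloud(c);I=c['img'];hsv=cv2.cvtColor(I,cv2.COLOR_RGB2HSV);H,S,V=[hsv[...,i].astype(int) for i in range(3)]
    x,y,z=P[...,0],P[...,1],P[...,2]
    roi=(abs(y)<.35)&(x>.45)&(x<.72)
    def comps(nm,m,a=15,h=None):
        k,l,st,ce=cv2.connectedComponentsWithStats(m.astype(np.uint8))
        for i in range(1,k):
            if st[i,4]>=a:
                q=P[l==i];w=cv2.minAreaRect(q[:,:2].astype(np.float32))
                print(n,nm,st[i,4],ce[i].round(1),'mean',q.mean(0).round(4),'rect',np.round(w[0],4),np.round(w[1],4),round(w[2],1),'z',np.percentile(q[:,2],[5,95]).round(3), '' if h is None else ray(c,*ce[i],h)[:2].round(4))
    comps('green',roi&(H>40)&(H<90)&(S>90)&(z>.057)&(z<.08))
    comps('red',roi&((H<8)|(H>172))&(S>110)&(V>80),8,.06)
    comps('rail',roi&(z>.046)&(z<.055)&(S<60)&(V>90),25)
    comps('spanner',roi&(z>.0565)&(z<.066)&(y>.08)&(x<.68)&~((H>40)&(H<90)&(S>90)),10)
    comps('blue',roi&(H>100)&(H<125)&(S>110)&(z>.1)&(z<.122),8)
    comps('ystripe',roi&(H>20)&(H<36)&(S>90)&(z>.044)&(z<.056),3)
    t=(x>.33)&(x<.49)&(abs(y-.05)<.16)
    comps('traywall',t&(z>.021)&(z<.034)&(H>18)&(H<36)&(S>90),10)
    comps('floor',t&(z>-.002)&(z<.012)&(H>18)&(H<36)&(S>90),50)
E
python3 m2.py
```

```text
top green 232 [153.7 170.5] mean [0.6262 0.2708 0.0682] rect [0.6277 0.2711] [0.0142 0.1478] 84.9 z [0.061 0.074] 
top green 225 [339.6 187.6] mean [ 0.5836 -0.2733  0.0686] rect [ 0.5843 -0.2739] [0.0121 0.1479] 85.6 z [0.061 0.074] 
top red 60 [296.8 143.2] mean [ 0.7149 -0.1487  0.0713] rect [ 0.7149 -0.1491] [0.0327 0.0099] 89.7 z [0.048 0.087] [ 0.7185 -0.1497]
top red 50 [200.5 175.5] mean [0.6148 0.1336 0.0613] rect [0.6154 0.1336] [0.0068 0.0646] 83.8 z [0.057 0.066] [0.615  0.1338]
top red 71 [240.2 197.1] mean [0.5359 0.0119 0.1476] rect [0.5359 0.0136] [0.0212 0.0244] 0.9 z [0.094 0.158] [0.5522 0.0153]
top rail 141 [169.5 152.8] mean [0.6855 0.2307 0.051 ] rect [0.6857 0.2307] [0.0629 0.0239] 87.1 z [0.047 0.055] 
top rail 100 [191.2 155.1] mean [0.6793 0.1654 0.0511] rect [0.6799 0.1631] [0.0509 0.0226] 82.7 z [0.048 0.054] 
top rail 84 [219.7 157.3] mean [0.6739 0.0799 0.0512] rect [0.6742 0.0803] [0.0383 0.022 ] 87.2 z [0.047 0.054] 
top rail 128 [273.8 162.5] mean [ 0.6604 -0.0819  0.0507] rect [ 0.6606 -0.0824] [0.0559 0.0223] 84.6 z [0.047 0.054] 
top rail 167 [300.
[... 5828 characters left out ...]
pe 13 [324.1 231.5] mean [0.5591 0.2012 0.0511] rect [0.56   0.2011] [0.0049 0.0177] 87.0 z [0.048 0.054] 
scene ystripe 15 [273.9 247.7] mean [0.671  0.1022 0.0506] rect [0.672  0.1024] [0.0186 0.0059] 5.3 z [0.047 0.054] 
scene ystripe 17 [302.2 264.6] mean [0.678  0.1914 0.0496] rect [0.6789 0.191 ] [0.0059 0.0181] 81.9 z [0.046 0.054] 
scene traywall 190 [279.2 167.1] mean [ 0.4081 -0.016   0.0264] rect [0.4282 0.0168] [0.1148 0.1832] 1.4 z [0.022 0.031] 
scene traywall 209 [309.5 194. ] mean [0.4514 0.108  0.0264] rect [0.4287 0.0759] [0.1139 0.1803] 1.5 z [0.022 0.032] 
scene floor 1678 [295.6 182.5] mean [0.4208 0.0482 0.0042] rect [0.4207 0.0432] [0.0951 0.2318] 1.5 z [-0.     0.009]
```

```bash
cat >> h.py <<'E'
from scipy.spatial.transform import Rotation as Ro
def plan(p,yaw,start=None):
    """p target TCP, yaw = world angle (deg) of tool x, tool down. prints units of a row from current pose"""
    s=sensors.observe(); R0=Ro.from_quat(s['ee_rot']); R1=Ro.from_euler('z',yaw,degrees=True)*Ro.from_euler('x',180,degrees=True)
    rv=(R0.inv()*R1).as_rotvec()/np.pi; d=R0.inv().apply(np.array(p)-s['position'])/.12
    d1=R1.inv().apply(np.array(p)-s['position'])/.12
    print('turn',rv.round(4),'shift',d.round(3),'shift if already turned',d1.round(3)); return s
def st():
    s=sensors.observe();print('t',round(s['t'],2),'p',s['position'].round(4),'F',s['ft_force'].round(1),'open',round(s['opening'],4),'grip',round(s['gripper_force'],1),'j',s['joint_pos'].round(2))
E
python3 - <<'E'
from h import *
c=cap('top');P=cloud(c);hsv=cv2.cvtColor(c['img'],cv2.COLOR_RGB2HSV);H,S=hsv[...,0],hsv[...,1]
x,y,z=P[...,0],P[...,1],P[...,2]
m=(abs(y)<.25)&(x>.57)&(x<.66)&(H>12)&(H<30)&(S>110)&(z<.06)
k,l,s_,ce=cv2.connectedComponentsWithStats(m.astype(np.uint8))
for i in range(1,k):
    if s_[i,4]>8: q=P[l==i];print('bar',s_[i,4],q.mean(0).round(3),q.min(0).round(3),q.max(0).round(3))
m=(x>.49)&(x<.72)&(abs(y-.133)<.035)&(z>.056)&(z<.07)
q=P[m];print('spanner x ext',q[:,0].min(),q[:,0].max(),q[:,1].min(),q[:,1].max(), np.polyfit(q[:,0],q[:,1],1))
print(P[200:206:1,196:202:2].round(3)[...,[0,2]].tolist());print(P[150:157,204].round(3).tolist())
plan([.606,.132,.2],-5.5)
E
```

```text
bar 17 [ 0.652 -0.115  0.045] [ 0.647 -0.119  0.024] [ 0.66  -0.111  0.054]
bar 25 [ 0.647 -0.205  0.047] [ 0.639 -0.208  0.02 ] [ 0.66  -0.201  0.056]
bar 95 [0.621 0.208 0.035] [0.59  0.2   0.012] [0.656 0.218 0.045]
bar 99 [0.619 0.188 0.035] [0.587 0.18  0.009] [0.656 0.197 0.042]
bar 101 [0.615 0.119 0.034] [0.583 0.112 0.011] [0.65  0.129 0.046]
bar 101 [0.613 0.098 0.035] [0.579 0.091 0.02 ] [0.648 0.108 0.043]
bar 93 [ 0.601 -0.1    0.035] [ 0.57  -0.108  0.022] [ 0.633 -0.093  0.043]
bar 85 [ 0.6   -0.121  0.035] [ 0.571 -0.129  0.021] [ 0.631 -0.114  0.042]
bar 81 [ 0.597 -0.19   0.035] [ 0.57  -0.198  0.023] [ 0.624 -0.183  0.045]
bar 75 [ 0.595 -0.21   0.035] [ 0.57  -0.218  0.022] [ 0.622 -0.204  0.043]
spanner x ext 0.5321699790949362 0.6992600498947417 0.09885451487592375 0.16768532852760015 [-0.08706916  0.18598146]
[[[0.541, 0.065], [0.542, 0.057], [0.542, 0.059]], [[0.54, 0.054], [0.538, 0.064], [0.537, 0.067]], [[0.536, 0.056], [0.536, 0.06], [0.536, 0.061]], [[0.533, 0.059], [0.533, 0.057], [0.533, 0.057]], [[0.539, 0.004], [0.539, 0.007], [0.539, 0.007]], [[0.538, -0.008], [0.536, 0.003], [0.536, 0.006]]]
[[0.693, 0.126, 0.061], [0.689, 0.126, 0.064], [0.686, 0.126, 0.062], [0.683, 0.126, 0.061], [0.679, 0.125, 0.065], [0.677, 0.126, 0.063], [0.675, 0.126, 0.06]]
turn [-1.000e-04  0.000e+00  1.744e-01] shift [ 5.023e+00 -3.159e+00  5.000e-03] shift if already turned [ 2.643e+00 -5.313e+00  4.000e-03]
```

>>> {"op": "send_rows", "data": {
  "steps": [
    [0,0,0,0.2,-0.126,0,0.55],
    [0,0,0,0.4,-0.252,0,0.55],
    [0,0,0,0.6,-0.378,0,0.55],
    [0,0,0,0.8,-0.504,0,0.55],
    [0,0,0,1,-0.63,0,0.55]
  ]
}}

```text
t: 0.98
position: [0.3046, -0.3511, 0.2007]
ee_rot: [0.975, 0.224, 0.0, 0.0]
ft_force: [0.3, -0.5, -0.1]
opening: 0.047
gripper_force: 0.0
```

>>> {"op": "send_rows", "data": {
  "steps": [
    [0,0,0,0.2,-0.126,0,0.55],
    [0,0,0,0.4,-0.252,0,0.55],
    [0,0,0,0.6,-0.378,0,0.55],
    [0,0,0,0.8,-0.504,0,0.55],
    [0,0,0,1,-0.63,0,0.55]
  ]
}}

```text
t: 1.6
position: [0.3795, -0.2307, 0.2008]
ee_rot: [0.975, 0.224, 0.0, 0.0]
ft_force: [0.3, -0.4, 0.2]
opening: 0.0471
gripper_force: 0.0
```

>>> {"op": "send_rows", "data": {
  "steps": [
    [0,0,0,0.2,-0.126,0,0.55],
    [0,0,0,0.4,-0.252,0,0.55],
    [0,0,0,0.6,-0.378,0,0.55],
    [0,0,0,0.8,-0.504,0,0.55],
    [0,0,0,1,-0.63,0,0.55]
  ]
}}

```text
t: 2.22
position: [0.4545, -0.1103, 0.2007]
ee_rot: [0.975, 0.224, 0.0, 0.0]
ft_force: [0.4, -0.0, 0.1]
opening: 0.047
gripper_force: 0.0
```

>>> {"op": "send_rows", "data": {
  "steps": [
    [0,0,0,0.2,-0.126,0,0.55],
    [0,0,0,0.4,-0.252,0,0.55],
    [0,0,0,0.6,-0.378,0,0.55],
    [0,0,0,0.8,-0.504,0,0.55],
    [0,0,0,1,-0.63,0,0.55]
  ]
}}

```text
t: 2.85
position: [0.5295, 0.0101, 0.2007]
ee_rot: [0.975, 0.224, -0.0, 0.0]
ft_force: [-0.6, 0.2, 1.7]
opening: 0.0474
gripper_force: 0.0
```

>>> {"op": "send_rows", "data": {
  "steps": [
    [0,0,0.05,0.25,-0.13,0,0.55],
    [0,0,0.1,0.5,-0.3,0,0.55],
    [0,0,0.15,0.75,-0.45,0,0.55],
    [0,0,0.1744,1,-0.65,0,0.55],
    [0,0,0.1744,1.0,-0.65,0,0.55]
  ]
}}

```text
t: 3.48
position: [0.6032, 0.1339, 0.1998]
ee_rot: [0.999, -0.047, -0.001, 0.0]
ft_force: [-0.3, -0.2, -0.5]
opening: 0.0471
gripper_force: 0.0
```

```bash
python3 - <<'E'
from h import *
plan([.613,.132,.046],-5.5);st()
c=cap('wrist');save(c,'w1.png')
P=cloud(c);x,y,z=P[...,0],P[...,1],P[...,2]
for x0 in (.56,.58,.6,.62,.64,.66):
    q=P[(abs(x-x0)<.006)&(abs(y-.133)<.04)&(z>.055)&(z<.066)]
    print(x0,len(q),q.mean(0).round(4) if len(q) else '')
q=P[(x>.5)&(x<.72)&(abs(y-.133)<.035)&(z>.055)&(z<.066)]
if len(q):print(q.min(0),q.max(0),z[z>0].min())
E
```

```text
turn [0.     0.0004 0.0007] shift [0.084 0.008 1.281] shift if already turned [0.083 0.008 1.281]
t 3.48 p [0.6032 0.1339 0.1998] F [-0.3 -0.2 -0.5] open 0.0471 grip 0.0 j [0.16 0.32 1.1  0.   1.72 1.82]
0.56 214 [0.5593 0.1385 0.0596]
0.58 182 [0.58   0.1359 0.0598]
0.6 193 [0.6001 0.134  0.06  ]
0.62 205 [0.6201 0.1325 0.0599]
0.64 213 [0.64   0.1308 0.0599]
0.66 227 [0.66   0.1289 0.0598]
[0.5291157  0.10985679 0.05505673] [0.69699035 0.15594149 0.06277376] 6.817847463596699e-08
```

View pics/w1.png

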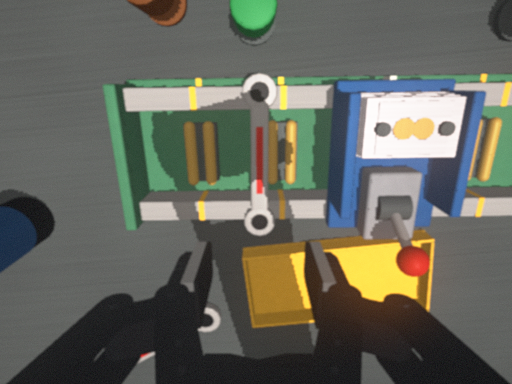

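The wrist view shows the spanner shaft vertical at column 258 (rows 90–222), between the fingers and clear of the carriage. I'll grasp it now.

>>> {"op": "send_rows", "data": {
  "steps": [
    [0,0,0,0.08,0.0,0.25,0.55],
    [0,0,0,0.08,0.0,0.5,0.55],
    [0,0,0,0.08,0,0.75,0.55],
    [0,0,0,0.08,0,1,0.55],
    [0,0,0,0.08,0,1,0.55]
  ]
}}

```text
t: 4.15
position: [0.6107, 0.1296, 0.0781]
ee_rot: [0.999, -0.048, -0.003, 0.001]
ft_force: [0.5, 0.4, -0.2]
opening: 0.047
gripper_force: 0.0
```

>>> {"op": "send_rows", "data": {
  "steps": [
    [0,0,0,0,0.0,0.15,0.55],
    [0,0,0,0,0.0,0.28,0.55],
    [0,0,0,0,0,0.28,0.55],
    [0,0,0,0,0,0.28,0],
    [0,0,0,0,0,0.28,0]
  ],
  "newtons": 60
}}

```text
t: 4.78
position: [0.613, 0.131, 0.0479]
ee_rot: [0.999, -0.048, 0.001, -0.0]
ft_force: [0.2, 0.6, -0.4]
opening: 0.0111
gripper_force: 0.0
```

>>> {"op": "send_rows", "data": {
  "steps": [
    [0,0,0,0,0,0,0],
    [0,0,0,0,0,0,0],
    [0,0,0,0,0,-0.15,0],
    [0,0,0,0,0,-0.4,0],
    [0,0,0,0,0,-0.65,0]
  ]
}}

```text
t: 5.4
position: [0.6127, 0.131, 0.1275]
ee_rot: [0.999, -0.048, 0.001, -0.0]
ft_force: [-0.1, -0.4, 0.4]
opening: 0.0005
gripper_force: 0.0
```

```bash
python3 - <<'E'
from h import *
st();plan([.432,.047,.12],89)
c=cap('wrist');save(c,'w2.png')
E
```

```text
t 5.4 p [0.6127 0.131  0.1275] F [-0.1 -0.4  0.4] open 0.0005 grip 0.0 j [ 0.15  0.37  1.18 -0.    1.59  1.82]
turn [ 3.00e-04 -4.00e-04 -5.25e-01] shift [-1.432  0.841  0.06 ] shift if already turned [-0.726 -1.494  0.063]
```

View pics/w2.png

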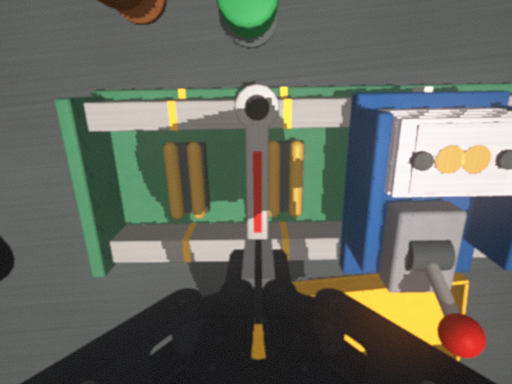

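The fingers shut empty: opening is 0.5 mm and the spanner is still on the rails at column 258. I'll check whether it moved and where the fingertips really are.

```bash
python3 - <<'E'
from h import *
c=cap('wrist');P=cloud(c);x,y,z=P[...,0],P[...,1],P[...,2]
for x0 in (.56,.58,.6,.62,.64,.66):
    q=P[(abs(x-x0)<.006)&(abs(y-.133)<.04)&(z>.055)&(z<.066)]
    print(x0,len(q),q.mean(0).round(4) if len(q) else '')
q=P[(x>.5)&(x<.72)&(abs(y-.133)<.035)&(z>.055)&(z<.066)];print(q.min(0),q.max(0))
# finger tip points
m=(abs(x-.613)<.04)&(abs(y-.131)<.03)&(z>.09)
q=P[m];print(len(q),q[:,2].min(),q[q[:,2].argsort()[:5]].round(3).tolist(),q[q[:,0].argsort()[-5:]].round(3).tolist())
# bars
H=cv2.cvtColor(c['img'],cv2.COLOR_RGB2HSV)[...,0]
m=(H>10)&(H<30)&(abs(y-.11)<.06)&(x>.56)&(x<.66)&(z>.02)&(z<.06)
q=P[m];print('bars',np.percentile(q[:,2],[50,90,97,99]),q.min(0),q.max(0)); print(np.histogram(q[q[:,2]>.03][:,1],20))
E
```

```text
0.56 0 
0.58 253 [0.5801 0.1361 0.06  ]
0.6 278 [0.6001 0.1342 0.0599]
0.62 301 [0.6201 0.1321 0.0599]
0.64 323 [0.6401 0.1301 0.06  ]
0.66 353 [0.6601 0.1287 0.0599]
[0.57076912 0.11024897 0.05653048] [0.69711425 0.14514946 0.06270194]
19083 0.16620085969591383 [[0.625, 0.133, 0.166], [0.625, 0.13, 0.167], [0.625, 0.133, 0.167], [0.625, 0.132, 0.167], [0.625, 0.134, 0.167]] [[0.633, 0.144, 0.253], [0.633, 0.145, 0.248], [0.633, 0.147, 0.253], [0.633, 0.146, 0.237], [0.634, 0.146, 0.248]]
bars [0.03544521 0.05921898 0.05978034 0.05993184] [0.56001725 0.05510371 0.02001455] [0.65998693 0.16999681 0.05999964]
(array([ 13,  30,  53,  47,  61,  59, 285, 514, 309, 125, 482, 533, 265,
        81, 161,  54,  63,  85,  86,  93]), array([0.05510371, 0.06084837, 0.06659302, 0.07233768, 0.07808233,
       0.08382699, 0.08957164, 0.0953163 , 0.10106095, 0.10680561,
       0.11255026, 0.11829492, 0.12403957, 0.12978423, 0.13552888,
       0.14127354, 0.14701819, 0.15276285, 0.1585075 , 0.16425216,
       0.16999681]))
```

```bash
python3 - <<'E'
from h import *
c=cap('wrist');P=cloud(c);o=-c['R'].T@c['t'];print('cam',o.round(3), 'axis',c['R'][2].round(2))
for r in range(225,330,5): print(r,P[r,250].round(3),P[r,258].round(3),P[r,268].round(3), c['range_z'][r,258].round(3))
E
```

```text
cam [0.696 0.124 0.305] axis [-0.31  0.03 -0.95]
225 [0.586 0.142 0.06 ] [0.585 0.135 0.06 ] [0.565 0.127 0.018] 0.268
230 [0.581 0.142 0.06 ] [0.581 0.136 0.06 ] [0.566 0.127 0.03 ] 0.269
235 [0.577 0.143 0.06 ] [0.576 0.136 0.061] [0.565 0.128 0.04 ] 0.269
240 [0.626 0.135 0.168] [0.625 0.131 0.166] [0.625 0.126 0.168] 0.154
245 [0.626 0.135 0.172] [0.696 0.124 0.305] [0.625 0.126 0.172] 0.0
250 [0.626 0.135 0.177] [0.626 0.131 0.178] [0.625 0.126 0.178] 0.143
255 [0.626 0.135 0.181] [0.625 0.131 0.182] [0.625 0.127 0.182] 0.139
260 [0.626 0.134 0.186] [0.625 0.131 0.186] [0.625 0.127 0.185] 0.136
265 [0.626 0.134 0.191] [0.625 0.131 0.19 ] [0.625 0.127 0.19 ] 0.131
270 [0.626 0.134 0.194] [0.626 0.131 0.195] [0.625 0.127 0.194] 0.127
275 [0.626 0.134 0.197] [0.626 0.131 0.198] [0.625 0.127 0.197] 0.124
280 [0.625 0.134 0.2  ] [0.624 0.131 0.199] [0.625 0.127 0.2  ] 0.123
285 [0.626 0.134 0.205] [0.622 0.131 0.199] [0.626 0.127 0.206] 0.125
290 [0.627 0.134 0.209] [0.62  0.132 0.199] [0.626 0.127 0.208] 0.124
295 [0.627 0.134 0.212] [0.618 0.132 0.2  ] [0.625 0.127 0.21 ] 0.125
300 [0.626 0.134 0.214] [0.615 0.132 0.199] [0.625 0.127 0.213] 0.127
305 [0.625 0.134 0.215] [0.613 0.132 0.2  ] [0.626 0.127 0.216] 0.126
310 [0.622 0.134 0.214] [0.61  0.132 0.199] [0.626 0.128 0.219] 0.128
315 [0.616 0.135 0.209] [0.607 0.133 0.198] [0.626 0.128 0.221] 0.129
320 [0.614 0.135 0.209] [0.605 0.133 0.199] [0.624 0.128 0.222] 0.129
325 [0.612 0.135 0.21 ] [0.43  0.15  0.003] [0.623 0.128 0.222] 0.371
```

```bash
python3 - <<'E'
from h import *
st()
for n in('top','scene'):
    c=cap(n);P=cloud(c);x,y,z=P[...,0],P[...,1],P[...,2]
    m=(abs(x-.613)<.03)&(abs(y-.131)<.03)&(z>.075); q=P[m]
    print(n,len(q),q[q[:,2].argsort()[:8]].round(3).tolist() if len(q) else '')
    save(c,n+'2.png')
    if n=='scene':
        u=c['R']@np.array([.613,.131,.1275])+c['t'];print(u[:2]/u[2]*c['f']+[c['cx'],c['cy']])
        cv2.imwrite('pics/s2.png',cv2.resize(cv2.cvtColor(c['img'],cv2.COLOR_RGB2BGR)[130:290,200:400],None,fx=4,fy=3.75))
E
```

```text
t 5.55 p [0.6139 0.1312 0.1286] F [-0.9 -0.5 -0.2] open -0.0002 grip 0.0 j [ 0.15  0.37  1.18 -0.    1.59  1.82]
top 970 [[0.606, 0.128, 0.165], [0.607, 0.135, 0.171], [0.607, 0.127, 0.172], [0.607, 0.132, 0.172], [0.615, 0.119, 0.174], [0.606, 0.137, 0.175], [0.609, 0.127, 0.176], [0.608, 0.124, 0.176]]
scene 1354 [[0.62, 0.137, 0.16], [0.618, 0.142, 0.161], [0.622, 0.135, 0.161], [0.621, 0.132, 0.162], [0.623, 0.13, 0.163], [0.617, 0.141, 0.164], [0.62, 0.137, 0.166], [0.621, 0.129, 0.166]]
[295.03114738 222.17672648]
```

View pics/s2.png

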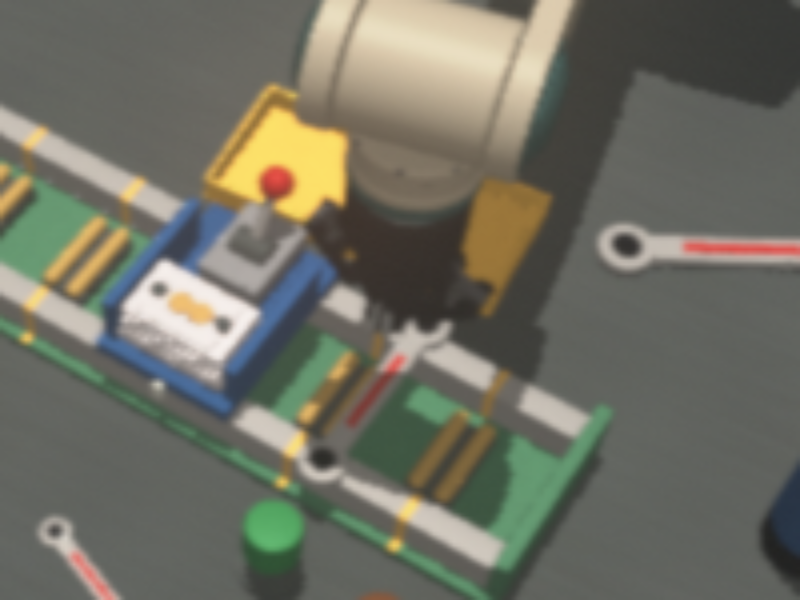

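The scene view shows the shut fingertips well above the spanner, at about (380,315) in the crop. All three cameras put them about 35 mm higher than the reported TCP. I'll descend by what the cameras show and check on the way.

>>> {"op": "send_rows", "data": {
  "steps": [
    [0,0,0,0,0.01,0.1,0.55],
    [0,0,0,0,0.01,0.3,0.55],
    [0,0,0,0,0.01,0.5,0.55],
    [0,0,0,0,0.01,0.7,0.55],
    [0,0,0,0,0.01,0.85,0.55]
  ]
}}

```text
t: 6.28
position: [0.611, 0.1294, 0.02]
ee_rot: [0.999, -0.048, -0.002, 0.0]
ft_force: [0.0, 0.2, 0.3]
opening: 0.0471
gripper_force: 0.0
```

```bash
cat >> h.py <<'E'
def tips():
    s=sensors.observe();p=s['position']
    for n in('wrist','scene','top'):
        c=cap(n);P=cloud(c);x,y,z=P[...,0],P[...,1],P[...,2]
        S=cv2.cvtColor(c['img'],cv2.COLOR_RGB2HSV)[...,1]
        m=(abs(x-p[0])<.018)&(abs(y-p[1])<.05)&(z>.066)&(z<p[2]+.12); q=P[m]
        if len(q): print(n,'low',len(q),q[q[:,2].argsort()[:200:25]].round(3).tolist())
E
python3 - <<'E'
from h import *
st();tips()
c=cap('wrist');save(c,'w3.png')
E
```

```text
t 6.28 p [0.611  0.1294 0.02  ] F [0.  0.2 0.3] open 0.0471 grip 0.0 j [ 0.15  0.46  1.29 -0.    1.4   1.82]
wrist low 21021 [[0.611, 0.154, 0.066], [0.625, 0.159, 0.066], [0.625, 0.156, 0.067], [0.619, 0.105, 0.067], [0.615, 0.097, 0.067], [0.625, 0.155, 0.067], [0.622, 0.165, 0.068], [0.611, 0.107, 0.068]]
scene low 245 [[0.613, 0.106, 0.066], [0.622, 0.158, 0.077], [0.611, 0.087, 0.092], [0.617, 0.081, 0.101], [0.606, 0.084, 0.104], [0.619, 0.094, 0.106], [0.598, 0.086, 0.11], [0.624, 0.178, 0.117]]
top low 16 [[0.594, 0.14, 0.066]]
```

View pics/w3.png

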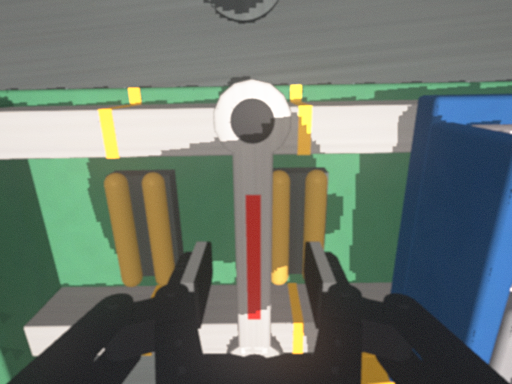

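The spanner shaft (column 253) is centred between the open fingertips at (203,243) and (313,243). Next I'll measure the tip height.

```bash
python3 - <<'E'
from h import *
st()
c=cap('wrist');P=cloud(c)
for u in (203,207,312,316):
  for r in range(236,256,2): print(u,r,P[r,u].round(3))
E
```

```text
t 6.47 p [0.6123 0.1297 0.0229] F [ 0.2 -1.   1.4] open 0.0468 grip 0.0 j [ 0.15  0.45  1.29 -0.    1.4   1.82]
203 236 [0.606 0.167 0.013]
203 238 [0.604 0.168 0.012]
203 240 [0.602 0.168 0.011]
203 242 [0.626 0.156 0.061]
203 244 [0.626 0.156 0.063]
203 246 [0.626 0.155 0.065]
203 248 [0.626 0.155 0.066]
203 250 [0.626 0.155 0.069]
203 252 [0.626 0.154 0.07 ]
203 254 [0.625 0.154 0.072]
207 236 [0.606 0.165 0.013]
207 238 [0.604 0.165 0.012]
207 240 [0.603 0.165 0.013]
207 242 [0.626 0.154 0.061]
207 244 [0.626 0.154 0.063]
207 246 [0.626 0.153 0.065]
207 248 [0.626 0.153 0.067]
207 250 [0.626 0.153 0.068]
207 252 [0.624 0.153 0.067]
207 254 [0.624 0.153 0.069]
312 236 [0.611 0.1   0.036]
312 238 [0.61  0.1   0.036]
312 240 [0.608 0.1   0.036]
312 242 [0.621 0.103 0.061]
312 244 [0.621 0.104 0.063]
312 246 [0.621 0.104 0.064]
312 248 [0.621 0.104 0.067]
312 250 [0.621 0.105 0.069]
312 252 [0.621 0.105 0.071]
312 254 [0.621 0.105 0.073]
316 236 [0.611 0.097 0.036]
316 238 [0.61  0.098 0.037]
316 240 [0.608 0.098 0.036]
316 242 [0.62  0.101 0.06 ]
316 244 [0.621 0.102 0.063]
316 246 [0.621 0.102 0.065]
316 248 [0.621 0.102 0.066]
316 250 [0.621 0.103 0.07 ]
316 252 [0.621 0.103 0.07 ]
316 254 [0.621 0.103 0.072]
```

>>> {"op": "send_rows", "data": {
  "steps": [
    [0,0,0,0,-0.025,0.06,0.55],
    [0,0,0,0,-0.025,0.12,0.55],
    [0,0,0,0,-0.025,0.12,0.55],
    [0,0,0,0,-0.025,0.12,0],
    [0,0,0,0,-0.025,0.12,0]
  ]
}}

```text
t: 7.15
position: [0.6131, 0.1327, 0.0093]
ee_rot: [0.999, -0.048, 0.0, -0.0]
ft_force: [0.8, -0.4, -1.0]
opening: 0.0169
gripper_force: 58.5
```

>>> {"op": "send_rows", "data": {
  "steps": [
    [0,0,0,0,0,0,0],
    [0,0,0,0,0,0,0],
    [0,0,0,0,0,0,0],
    [0,0,0,0,0,-0.05,0],
    [0,0,0,0,0,-0.15,0]
  ]
}}

```text
t: 7.78
position: [0.6118, 0.1326, 0.026]
ee_rot: [0.999, -0.048, -0.001, 0.0]
ft_force: [-0.4, -0.1, -2.5]
opening: 0.0169
gripper_force: 58.6
```

>>> {"op": "send_rows", "data": {
  "steps": [
    [0,0,0,0,0,-0.2,0],
    [0,0,0,0,0,-0.45,0],
    [0,0,0,0,0,-0.7,0],
    [0,0,0,0,0,-0.95,0],
    [0,0,0,0,0,-1,0]
  ]
}}

```text
t: 8.4
position: [0.6138, 0.1329, 0.1498]
ee_rot: [0.999, -0.048, 0.002, -0.0]
ft_force: [-0.4, -0.2, -2.6]
opening: 0.0166
gripper_force: 58.6
```

>>> {"op": "send_rows", "data": {
  "steps": [
    [0,0,-0.05,-0.15,0.08,0,0],
    [0,0,-0.1,-0.3,0.17,0,0],
    [0,0,-0.15,-0.45,0.25,0,0],
    [0,0,-0.2,-0.6,0.34,0,0],
    [0,0,-0.25,-0.72,0.42,0,0]
  ]
}}

```text
t: 9.02
position: [0.5206, 0.0905, 0.1454]
ee_rot: [0.94, 0.34, -0.001, -0.0]
ft_force: [-0.1, 0.7, -2.0]
opening: 0.0166
gripper_force: 58.6
```

```bash
python3 - <<'E'
from h import *
st();plan([.432,.047,.1],89)
E
```

```text
t 9.03 p [0.5206 0.0905 0.1454] F [-0.1  0.7 -2. ] open 0.0166 grip 58.6 j [ 0.1   0.09  1.47 -0.    1.58  0.98]
turn [-0.0005  0.0004 -0.2734] shift [-0.798 -0.193  0.38 ] shift if already turned [-0.375 -0.732  0.378]
```

>>> {"op": "send_rows", "data": {
  "steps": [
    [0,0,-0.055,-0.2,-0.04,0,0],
    [0,0,-0.11,-0.4,-0.08,0,0],
    [0,0,-0.165,-0.6,-0.14,0,0],
    [0,0,-0.22,-0.8,-0.19,0.1,0],
    [0,0,-0.2734,-0.8,-0.19,0.38,0]
  ]
}}

```text
t: 9.65
position: [0.4331, 0.0469, 0.1013]
ee_rot: [0.713, 0.701, 0.001, 0.001]
ft_force: [0.4, 0.3, -1.8]
opening: 0.0167
gripper_force: 58.8
```

```bash
python3 - <<'E'
from h import *
st();plan([.432,.047,-.028],89)
c=cap('top');P=cloud(c);x,y,z=P[...,0],P[...,1],P[...,2]
S=cv2.cvtColor(c['img'],cv2.COLOR_RGB2HSV)
w=cap('wrist');save(w,'w4.png');P=cloud(w);x,y,z=P[...,0],P[...,1],P[...,2]
H,Sa=[cv2.cvtColor(w['img'],cv2.COLOR_RGB2HSV)[...,i] for i in(0,1)]
t=(H>18)&(H<36)&(Sa>90)&(z>.02)&(z<.034); q=P[t];print('tray wall ext',q.min(0),q.max(0)) if t.any() else 0
E
```

```text
t 9.65 p [0.4331 0.0469 0.1013] F [ 0.4  0.3 -1.8] open 0.0167 grip 58.8 j [ 0.02 -0.15  1.8  -0.    1.49  0.04]
turn [ 0.0009  0.     -0.0001] shift [ 1.000e-03 -1.200e-02  1.077e+00] shift if already turned [ 1.000e-03 -9.000e-03  1.077e+00]
tray wall ext [ 0.37256769 -0.07446313  0.02000009] [0.62227973 0.18301135 0.03399893]
```

View pics/w4.png

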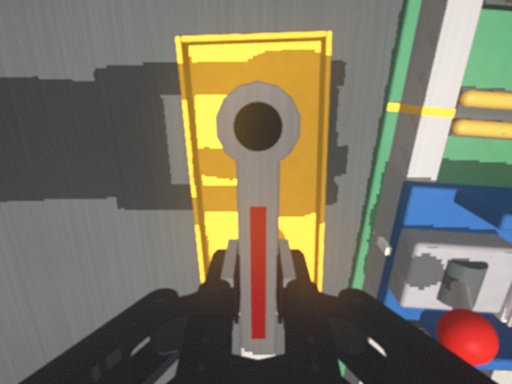

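>>> {"op": "send_rows", "data": {
  "steps": [
    [0,0,0,0,0,0.2,0],
    [0,0,0,0,0,0.45,0],
    [0,0,0,0,0,0.7,0],
    [0,0,0,0,0,0.85,0],
    [0,0,0,0,0,0.9,0]
  ]
}}

```text
t: 10.38
position: [0.4328, 0.0474, -0.0075]
ee_rot: [0.716, 0.698, -0.001, -0.001]
ft_force: [0.2, -0.4, -1.3]
opening: 0.0166
gripper_force: 59.0
```

>>> {"op": "send_rows", "data": {
  "steps": [
    [0,0,0,0,0,0.06,0],
    [0,0,0,0,0,0.1,0],
    [0,0,0,0,0,0.13,0],
    [0,0,0,0,0,0.15,0],
    [0,0,0,0,0,0.15,0]
  ]
}}

```text
t: 11.0
position: [0.4333, 0.0473, -0.0249]
ee_rot: [0.715, 0.699, -0.0, 0.0]
ft_force: [0.3, 0.0, -1.6]
opening: 0.0168
gripper_force: 59.0
```

Still carried (−1.6 N). I'll go slightly lower in small steps, then release with limited opening.

>>> {"op": "send_rows", "data": {
  "steps": [
    [0,0,0,0,0,0.02,0],
    [0,0,0,0,0,0.04,0],
    [0,0,0,0,0,0.04,0.4],
    [0,0,0,0,0,0.04,0.4],
    [0,0,0,0,0,0.04,0.4]
  ]
}}

```text
t: 11.62
position: [0.4362, 0.0474, -0.0273]
ee_rot: [0.715, 0.699, 0.002, 0.002]
ft_force: [2.8, -0.5, 6.8]
opening: 0.0339
gripper_force: 3.7
```

>>> {"op": "send_rows", "data": {
  "steps": [
    [0,0,0,0,0,-0.05,0.4],
    [0,0,0,0,0,-0.2,0.4],
    [0,0,0,0,0,-0.45,0.4],
    [0,0,0,0,0,-0.7,0.4],
    [0,0,0,0,0,-0.95,0.4]
  ]
}}

```text
t: 12.25
position: [0.433, 0.0474, 0.0855]
ee_rot: [0.715, 0.699, -0.0, 0.0]
ft_force: [-0.1, 0.5, 0.5]
opening: 0.0339
gripper_force: 0.0
```

```bash
python3 - <<'E'
from h import *
st()
w=cap('wrist');save(w,'w5.png');P=cloud(w)
hsv=cv2.cvtColor(w['img'],cv2.COLOR_RGB2HSV).astype(int);H,S=hsv[...,0],hsv[...,1];x,y,z=P[...,0],P[...,1],P[...,2]
m=((H<8)|(H>172))&(S>120)&(abs(x-.433)<.06)&(z<.06);q=P[m];print('inlay',len(q),q.mean(0),np.percentile(q[:,2],[5,95]),q.min(0),q.max(0))
m=(S<60)&(abs(x-.433)<.045)&(y>.0)&(y<.16)&(z<.05);q=P[m];print('grey',q.min(0),q.max(0),np.percentile(q[:,2],[5,50,95]))
plan([.595,-.13,.1],80)
E
```

```text
t 12.25 p [0.433  0.0474 0.0855] F [-0.1  0.5  0.5] open 0.0339 grip 0.0 j [ 0.02 -0.14  1.82 -0.    1.46  0.05]
inlay 631 [0.4343592  0.04952241 0.01416964] [0.01303362 0.01530153] [0.43061569 0.01311483 0.01204529] [0.43782895 0.08304903 0.01654137]
grey [4.20108669e-01 2.46199437e-06 1.16297909e-02] [0.45072732 0.13166964 0.01604087] [0.01281282 0.01390113 0.01506646]
turn [ 0.002  -0.0002  0.0484] shift [-1.448  1.365 -0.077] shift if already turned [-1.225  1.568 -0.085]
```

View pics/w5.png

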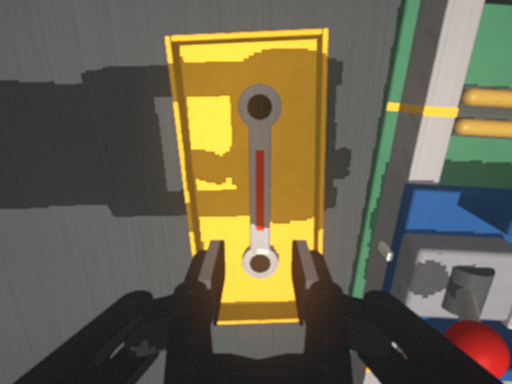

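The spanner is flat in the tray (top at 14 mm, columns 240–280). Next I'll raise the arm and go round to the −y end plate with the fingers shut.

>>> {"op": "send_rows", "data": {
  "steps": [
    [0,0,0,0,0,-0.3,0],
    [0,0,0,-0.1,0,-0.5,0],
    [0,0,0,-0.3,0.15,-0.5,0],
    [0,0,0,-0.6,0.4,-0.5,0],
    [0,0,0.018,-0.9,0.7,-0.5,0]
  ]
}}

```text
t: 12.92
position: [0.5155, -0.0635, 0.1446]
ee_rot: [0.735, 0.678, 0.0, 0.0]
ft_force: [0.5, 0.1, 0.2]
opening: -0.0001
gripper_force: 0.0
```

>>> {"op": "send_rows", "data": {
  "steps": [
    [0,0,0,-0.08,0.2,0,0],
    [0,0,0,-0.16,0.4,0,0],
    [0,0,0,-0.21,0.6,0,0],
    [0,0,0,-0.21,0.74,0,0],
    [0,0,0,-0.21,0.74,0,0]
  ]
}}

```text
t: 13.55
position: [0.6015, -0.0946, 0.1437]
ee_rot: [0.735, 0.679, -0.0, -0.0]
ft_force: [0.3, -0.4, 0.1]
opening: 0.0001
gripper_force: 0.0
```

```bash
python3 - <<'E'
from h import *
st();plan([.598,-.095,.045],85.5)
w=cap('wrist');P=cloud(w);save(w,'w6.png')
hsv=cv2.cvtColor(w['img'],cv2.COLOR_RGB2HSV).astype(int);H,S=hsv[...,0],hsv[...,1];x,y,z=P[...,0],P[...,1],P[...,2]
by=np.array([.078,.997]);b=(x-.605)*by[0]+(y+.001)*by[1]; bx=(x-.605)*by[1]-(y+.001)*by[0]
m=(H>100)&(H<125)&(S>100)&(abs(bx)<.05)&(z>.105)&(z<.118)
print('plates base y',np.unique(b[m].round(3),return_counts=True),'bx',bx[m].min(),bx[m].max())
m=((H<8)|(H>172))&(S>120)&(z>.125)&(z<.17);print('ball',P[m].mean(0) if m.any() else '',bx[m].mean(),b[m].mean())
E
```

```text
t 13.55 p [ 0.6015 -0.0946  0.1437] F [ 0.3 -0.4  0.1] open 0.0001 grip 0.0 j [-0.22  0.31  1.22 -0.    1.61 -0.14]
turn [-0.0003 -0.     -0.0002] shift [-0.005 -0.028  0.822] shift if already turned [-0.005 -0.029  0.822]
plates base y (array([-0.049, -0.048, -0.047, -0.046, -0.045, -0.044, -0.043, -0.042,
       -0.041, -0.04 , -0.039]), array([ 20, 148, 161, 264, 161, 271, 180, 258, 204, 238, 296])) bx -0.04542470260240032 0.049956654652161384
ball [0.53813685 0.01001601 0.15151143] -0.0675218135595086 0.005767637817301755
```

>>> {"op": "send_rows", "data": {
  "steps": [
    [0,0,0,0,0,0.2,0],
    [0,0,0,0,0,0.45,0],
    [0,0,0,0,0,0.7,0],
    [0,0,0,0,0,0.82,0],
    [0,0,0,0,0,0.82,0]
  ]
}}

```text
t: 14.22
position: [0.6006, -0.0945, 0.0454]
ee_rot: [0.735, 0.679, -0.001, -0.001]
ft_force: [-0.4, -0.0, 0.3]
opening: 0.0003
gripper_force: 0.0
```

>>> {"op": "send_rows", "data": {
  "steps": [
    [0,0,0,0.12,0,0,0],
    [0,0,0,0.22,0,0,0],
    [0,0,0,0.28,0,0,0],
    [0,0,0,0.34,0,0,0],
    [0,0,0,0.4,0,0,0]
  ]
}}

```text
t: 14.85
position: [0.6053, -0.0465, 0.0461]
ee_rot: [0.735, 0.679, 0.0, 0.0]
ft_force: [1.1, -1.1, 0.7]
opening: 0.0005
gripper_force: 0.5
```

>>> {"op": "send_rows", "data": {
  "steps": [
    [0,0,0,0.06,0,0,0],
    [0,0,0,0.12,0,0,0],
    [0,0,0,0.18,0,0,0],
    [0,0,0,0.24,0,0,0],
    [0,0,0,0.3,0,0,0]
  ]
}}

```text
t: 15.48
position: [0.608, -0.0105, 0.0458]
ee_rot: [0.735, 0.679, -0.0, 0.0]
ft_force: [0.9, -0.9, 0.3]
opening: 0.0002
gripper_force: 0.5
```

```bash
cat > car.py <<'E'
from h import *
def car():
    st();s=sensors.observe();by=np.array([.078,.997]);p=s['position'];print('tcp by',((p[0]-.605)*by[0]+(p[1]+.001)*by[1]).round(4),'bx',((p[0]-.605)*by[1]-(p[1]+.001)*by[0]).round(4))
    for n in('top','scene','wrist'):
        w=cap(n);P=cloud(w)
        hsv=cv2.cvtColor(w['img'],cv2.COLOR_RGB2HSV).astype(int);H,S=hsv[...,0],hsv[...,1];x,y,z=P[...,0],P[...,1],P[...,2]
        b=(x-.605)*by[0]+(y+.001)*by[1]; bx=(x-.605)*by[1]-(y+.001)*by[0]
        m=(H>100)&(H<125)&(S>100)&(abs(bx)<.056)&(z>.106)&(z<.119)&(abs(b)<.2)
        k,l,q,ce=cv2.connectedComponentsWithStats(m.astype(np.uint8))
        for i in range(1,k):
            if q[i,4]>10: print(n,'plate',q[i,4],b[l==i].mean().round(4),np.percentile(b[l==i],[3,97]).round(4))
        m=((H<8)|(H>172))&(S>120)&(z>.115)&(z<.17)&(abs(b)<.2)&(abs(bx)<.1)
        if m.sum()>5:
            print(n,'ball',m.sum(),P[m].mean(0).round(4),'bx',bx[m].mean().round(4),'by',b[m].mean().round(4))
if __name__=='__main__': car()
E
python3 car.py
```

```text
t 15.47 p [ 0.608  -0.0105  0.0458] F [ 0.9 -0.9  0.3] open 0.0002 grip 0.5 j [-0.08  0.38  1.33 -0.    1.43  0.  ]
tcp by -0.0092 bx 0.0037
top plate 123 0.1075 [0.1032 0.1124]
top plate 16 0.0106 [0.008 0.013]
scene plate 126 0.1095 [0.1046 0.114 ]
scene ball 57 [0.5418 0.0644 0.1515] bx -0.0681 by 0.0603
wrist plate 6829 0.0113 [0.006  0.0148]
wrist ball 1087 [0.5504 0.062  0.1417] bx -0.0593 by 0.0585
```

>>> {"op": "send_rows", "data": {
  "steps": [
    [0,0,0,0.05,0,0,0],
    [0,0,0,0.1,0,0,0],
    [0,0,0,0.15,0,0,0],
    [0,0,0,0.2,0,0,0],
    [0,0,0,0.25,0,0,0]
  ]
}}

```text
t: 16.25
position: [0.6103, 0.0194, 0.0458]
ee_rot: [0.735, 0.679, -0.0, -0.0]
ft_force: [-0.4, -0.3, -1.6]
opening: 0.0001
gripper_force: 0.5
```

>>> {"op": "send_rows", "data": {
  "steps": [
    [0,0,0,0.02,0,0,0],
    [0,0,0,0.04,0,0,0],
    [0,0,0,0.06,0,0,0],
    [0,0,0,0.08,0,0,0],
    [0,0,0,0.1,0,0,0]
  ]
}}

```text
t: 16.88
position: [0.611, 0.0282, 0.046]
ee_rot: [0.735, 0.678, -0.002, 0.001]
ft_force: [-3.1, -8.7, 0.9]
opening: -0.0001
gripper_force: 4.1
```

```bash
python3 car.py
```

```text
t 16.88 p [0.611  0.0282 0.046 ] F [-3.1 -8.7  0.9] open -0.0001 grip 4.1 j [-0.01  0.39  1.32 -0.    1.43  0.07]
tcp by 0.0296 bx 0.0037
top plate 125 0.1464 [0.1418 0.1516]
top plate 13 0.0498 [0.048  0.0516]
scene plate 133 0.1475 [0.1427 0.1519]
scene ball 56 [0.5452 0.1024 0.1511] bx -0.0677 by 0.0984
wrist plate 6762 0.0497 [0.0444 0.0533]
wrist ball 1116 [0.5535 0.1003 0.1419] bx -0.0592 by 0.0969
```

>>> {"op": "send_rows", "data": {
  "steps": [
    [0,0,0,0.015,0,0,0],
    [0,0,0,0.03,0,0,0],
    [0,0,0,0.04,0,0,0],
    [0,0,0,0.05,0,0,0],
    [0,0,0,0.06,0,0,0]
  ]
}}

```text
t: 17.65
position: [0.612, 0.0387, 0.046]
ee_rot: [0.734, 0.679, 0.0, 0.0]
ft_force: [-1.1, -0.7, 0.0]
opening: 0.0002
gripper_force: 0.0
```

```bash
python3 car.py
```

```text
t 17.65 p [0.612  0.0387 0.046 ] F [-1.1 -0.7  0. ] open 0.0002 grip 0.0 j [0.   0.39 1.32 0.   1.43 0.08]
tcp by 0.0401 bx 0.0039
top plate 123 0.1569 [0.1524 0.1618]
scene plate 15 0.06 [0.056  0.0634]
scene plate 25 0.0586 [0.0561 0.0612]
scene plate 134 0.1588 [0.1538 0.1631]
scene ball 54 [0.5465 0.1132 0.1514] bx -0.0672 by 0.1093
wrist plate 6802 0.0604 [0.0552 0.064 ]
wrist ball 1045 [0.5544 0.1105 0.1417] bx -0.0591 by 0.1072
```

The push force dropped and the carriage jumped ahead to about 0.110, so it is in the station. I'll back off, rise, and go round to the near side of the lever.

>>> {"op": "send_rows", "data": {
  "steps": [
    [0,0,0,-0.1,0,0,0],
    [0,0,0,-0.25,0,0,0],
    [0,0,0,-0.25,0,-0.3,0],
    [0,0,0,-0.25,0,-0.6,0],
    [0,0,0,-0.25,0,-0.85,0]
  ]
}}

```text
t: 18.42
position: [0.6096, 0.0067, 0.1496]
ee_rot: [0.735, 0.678, 0.0, 0.001]
ft_force: [-0.5, 0.3, -0.3]
opening: -0.0003
gripper_force: 0.0
```

>>> {"op": "send_rows", "data": {
  "steps": [
    [0,0,0,0,-0.15,0,0],
    [0,0,0,0,-0.4,0,0],
    [0,0,0,0.25,-0.65,0,0],
    [0,0,0,0.5,-0.9,0,0],
    [0,0,0,0.75,-1,0,0]
  ]
}}

```text
t: 19.05
position: [0.496, 0.1071, 0.1482]
ee_rot: [0.735, 0.678, 0.0, 0.0]
ft_force: [0.4, -0.1, 0.2]
opening: -0.0003
gripper_force: 0.0
```

```bash
python3 car.py
```

```text
t 19.05 p [0.496  0.1071 0.1482] F [ 0.4 -0.1  0.2] open -0.0003 grip 0.0 j [ 0.14  0.02  1.53 -0.    1.58  0.22]
tcp by 0.0993 bx -0.1171
top plate 46 0.1585 [0.1539 0.1632]
top plate 121 0.0587 [0.0542 0.0638]
scene plate 83 0.0582 [0.054  0.0618]
scene plate 118 0.1581 [0.1536 0.1623]
scene ball 51 [0.5465 0.114  0.1516] bx -0.0673 by 0.11
wrist plate 2239 0.1591 [0.1545 0.1635]
wrist plate 1672 0.0601 [0.0551 0.064 ]
wrist ball 1312 [0.541  0.1167 0.1515] bx -0.073 by 0.1123
```

>>> {"op": "send_rows", "data": {
  "steps": [
    [0,0,0,0.1,0,0,0],
    [0,0,0,0.1,0,0.2,0],
    [0,0,0,0.1,0,0.4,0],
    [0,0,0,0.1,0,0.465,0],
    [0,0,0,0.1,0,0.465,0]
  ]
}}

```text
t: 19.82
position: [0.4981, 0.1191, 0.092]
ee_rot: [0.735, 0.678, -0.0, -0.0]
ft_force: [0.0, -0.5, 0.1]
opening: 0.0
gripper_force: 0.0
```

>>> {"op": "send_rows", "data": {
  "steps": [
    [0,0,0,0,0.08,0,0],
    [0,0,0,0,0.16,0,0],
    [0,0,0,0,0.24,0,0],
    [0,0,0,0,0.32,0,0],
    [0,0,0,0,0.4,0,0]
  ]
}}

```text
t: 20.45
position: [0.5465, 0.1156, 0.0921]
ee_rot: [0.735, 0.679, 0.0, 0.0]
ft_force: [-0.5, 0.4, 1.6]
opening: -0.0
gripper_force: 0.7
```

>>> {"op": "send_rows", "data": {
  "steps": [
    [0,0,0,0,0.04,0,0],
    [0,0,0,0,0.08,0,0],
    [0,0,0,0,0.12,0,0],
    [0,0,0,0,0.16,0,0],
    [0,0,0,0,0.2,0,0]
  ]
}}

```text
t: 21.08
position: [0.5697, 0.1137, 0.0917]
ee_rot: [0.735, 0.679, -0.0, -0.0]
ft_force: [-1.9, 0.0, -0.7]
opening: 0.0002
gripper_force: 0.6
```

```bash
python3 car.py
```

```text
t 21.07 p [0.5697 0.1137 0.0917] F [-1.9  0.  -0.7] open 0.0002 grip 0.6 j [ 0.13  0.27  1.38 -0.    1.49  0.21]
tcp by 0.1116 bx -0.0441
top plate 124 0.0588 [0.054  0.0638]
scene plate 95 0.0586 [0.0538 0.0625]
scene plate 64 0.1587 [0.1543 0.1633]
scene ball 39 [0.6024 0.1108 0.1502] bx -0.0113 by 0.1112
wrist plate 4075 0.1594 [0.1544 0.1637]
wrist plate 383 0.0601 [0.0552 0.0635]
wrist plate 29 0.0569 [0.0549 0.0584]
wrist ball 1497 [0.5954 0.1178 0.1504] bx -0.0189 by 0.1177
```

>>> {"op": "send_rows", "data": {
  "steps": [
    [0,0,0,0,0.015,0,0],
    [0,0,0,0,0.03,0,0],
    [0,0,0,0,0.04,0,0],
    [0,0,0,0,0.045,0,0],
    [0,0,0,0,0.05,0,0]
  ]
}}

```text
t: 21.85
position: [0.5738, 0.1135, 0.0917]
ee_rot: [0.734, 0.679, -0.002, -0.002]
ft_force: [-12.2, 0.5, 3.3]
opening: -0.0001
gripper_force: 6.4
```

```bash
python3 car.py
```

```text
t 21.85 p [0.5738 0.1135 0.0917] F [-12.2   0.5   3.3] open -0.0001 grip 6.4 j [0.13 0.28 1.36 0.   1.5  0.21]
tcp by 0.1117 bx -0.04
top plate 126 0.0589 [0.0542 0.0639]
scene plate 98 0.0586 [0.0541 0.0628]
scene plate 55 0.159 [0.1551 0.1634]
scene ball 37 [0.6059 0.1105 0.1486] bx -0.0078 by 0.1112
wrist plate 4133 0.1595 [0.1545 0.1637]
wrist plate 308 0.0606 [0.0552 0.0638]
wrist plate 40 0.0572 [0.0553 0.0593]
wrist ball 1535 [0.5989 0.1174 0.1491] bx -0.0154 by 0.1176
```

The lever is against its stop at 12 N. I'll retract towards the robot, rise, and check.

>>> {"op": "send_rows", "data": {
  "steps": [
    [0,0,0,0,-0.15,0,0],
    [0,0,0,0,-0.4,0,0],
    [0,0,0,0,-0.6,0,0],
    [0,0,0,0,-0.7,-0.3,0],
    [0,0,0,0,-0.8,-0.7,0]
  ]
}}

```text
t: 22.62
position: [0.4792, 0.1207, 0.1765]
ee_rot: [0.735, 0.679, -0.001, -0.0]
ft_force: [0.8, 0.4, 0.7]
opening: -0.0002
gripper_force: 0.0
```

>>> {"op": "send_rows", "data": {
  "steps": [
    [0,0,0,0.2,0,0,0],
    [0,0,0,0.45,0,0,0],
    [0,0,0,0.7,0,0,0],
    [0,0,0,0.9,0,0,0],
    [0,0,0,0.9,0,0,0]
  ]
}}

```text
t: 23.25
position: [0.4887, 0.2296, 0.1762]
ee_rot: [0.734, 0.679, 0.0, 0.0]
ft_force: [0.4, -0.5, -0.3]
opening: -0.0002
gripper_force: 0.0
```

```bash
python3 car.py; python3 - <<'E'
from h import *
c=cap('top');save(c,'t9.png');s=cap('scene')
cv2.imwrite('pics/f.png',cv2.resize(cv2.cvtColor(s['img'],cv2.COLOR_RGB2BGR)[120:300,150:390],None,fx=3.3,fy=3.3))
E
```

```text
t 23.25 p [0.4887 0.2296 0.1762] F [ 0.4 -0.5 -0.3] open -0.0002 grip 0.0 j [ 0.37  0.1   1.4  -0.    1.64  0.45]
tcp by 0.2209 bx -0.134
top plate 129 0.1584 [0.1538 0.1635]
top plate 125 0.0589 [0.0544 0.0636]
top ball 60 [0.5992 0.108  0.1529] bx -0.0143 by 0.1082
scene plate 80 0.0581 [0.0541 0.0615]
scene plate 105 0.1579 [0.1538 0.1617]
scene ball 63 [0.6022 0.1091 0.1512] bx -0.0114 by 0.1095
wrist plate 1369 0.1603 [0.1552 0.1641]
wrist plate 68 0.0619 [0.0568 0.0644]
wrist plate 137 0.0611 [0.0556 0.0643]
wrist ball 221 [0.6003 0.1194 0.1458] bx -0.0141 by 0.1197
```

View pics/f.png

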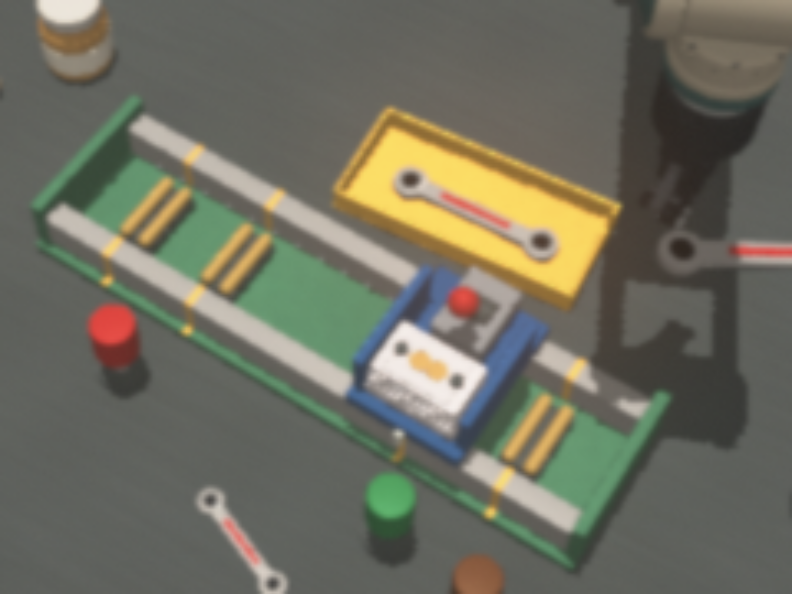

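The final view shows the spanner flat in the tray and the carriage pointer on the station stripe at (398,440). The lever ball is over at (463,300), and the arm is clear.

```bash
python3 -c "
from bench import ctrl
print(ctrl.job_done())"
```

```text
the job is handed in; nothing more can be done
None
```

The spanner is flat in the yellow tray, the carriage is clicked into the first station on the green side, the red lever is fully over against its stop, and the job is handed in (about 23 s of the 64 s used); no verdict came back.

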